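Assemble the filter unit on its stand

TASK

Get the filter unit ready for a run. Take the grey dust cap off the steel filter stand and lay it, bar upwards, in the middle of the white dish; then seat the white support disc in the stand's recess, stand the steel funnel over the disc with its foot flange down flat on the stand, and close the funnel with its knobbed lid, letting go of each part before taking the next. Do not shift the stack of culture dishes, the tube rack or the pump bottle.

Things in the scene. Friction and masses are not known exactly. Their poses are not given: they have to be found in the camera images.
- seat (a point): Steel filter stand, fixed to the bench: a turned round pedestal, waisted, 92 mm across the foot and 72 mm across the head, 55 mm tall. A short brass hose nipple sticks out sideways along the stand's +x to 66 mm from its axis, 25 mm above the bench. In its top is a round recess 50 mm across and 5 mm deep, surrounded by a flat rim 11 mm wide; at the start the recess is covered by the dust cap. This point is the centre of the recess floor, 50 mm above the bench; z up.
- dish_floor (a point): Low round white dish, fixed to the bench, 108 mm across, inside 100 mm across, rim 10 mm high. This point is the centre of its inner floor, 4 mm above the bench; z up.
- cap_bar (a point): Grey plastic dust cap, 60 g nominal, starting on the stand: a round plate 62 mm across and 8 mm thick, a 44 mm plug 4 mm deep under it (in the recess; the plate rests on the rim), and on top an upright grip bar 40 mm long (along its x), 12 mm thick (along its y), 24 mm high. 36 mm tall over all. This point is the middle of the grip bar, 24 mm above the underside of the plug and 12 mm above the plate's top; z up.
- disc_mid (a point): White ceramic support disc, 46 mm across, 16 mm thick, small chamfer at the lower edge, lying flat on the bench; no handle, so hold it by the upper part of its edge (when seated it stands 11 mm proud of the stand's rim). This point is its centre, 8 mm above its underside; z is its axis.
- funnel_mid (a point): Steel filter funnel: a straight tube open at both ends, 70 mm tall, outside 58 mm, bore 52 mm, with a flange 66 mm across and 8 mm high round its lower end; standing upright on the bench on its flange. It fits over the support disc and its flange stands on the stand's rim. This point is on its axis, half-way up (35 mm); z up.
- lid_knob (a point): Steel funnel lid with a black round knob: plate 62 mm across and 5 mm thick, a chamfered plug 46 mm across and 8 mm deep under it that enters the funnel's bore until the plate rests on the funnel's end, a knob 18 mm across and 24 mm high on top; lying knob up on the bench on its plug. 37 mm tall over all. This point is the middle of the knob, 25 mm above the underside of the plug and 12 mm above the plate's top; z up.
- petri_mid (a point): Bystander: a stack of three small pale, clear-lidded culture dishes, 64 mm across and 46 mm tall, loose, standing among the parts. To be left alone. This point is on its axis, 23 mm above its underside.
- rack_mid (a point): Bystander: white test-tube rack holding eight capped tubes, 70 mm (its x) by 170 mm (its y), 114 mm tall, loose. To be left alone. This point is at its middle, 30 mm above its underside.
- pump_mid (a point): Bystander: white pump bottle, 66 mm across, 170 mm tall, with a spout 47 mm long, loose. To be left alone. This point is on its axis, 85 mm above its underside.

How it is judged:
By the outcome, as a careful person would: the job done as asked, in the order asked, and still so for the second after the job is handed in, with the robot touching nothing.
It also fails if it takes over 128 s, if anything falls off the work surface, if the arm or the gripper's body presses on something with over 40 N, if the wrist force passes 120 N, or if a joint passes its speed limit or range.

ROBOT

A 6-joint arm with a two-finger parallel gripper is mounted at the origin on the work surface. World frame = base frame: x ahead of the robot, y to its left, z up, the work surface at z = 0. Lengths are in mm, angles in degrees, forces in N, time in s.
With the tool pointing down it reaches from about 350 to 850 mm from the base axis. Payload 8.1 kg.
Tool frame: the origin (TCP) lies between the finger pads; the fingertips stand 11 mm ahead of it and the grasp point (between the pads) lies 8 mm behind it; z points along the fingers, y is the line along which they close (so a half turn about z gives the same grasp; the last joint's range is limited). The gripper opens to 85 mm and grips with 20 to 120 N. Pads are 22 mm wide; open, the fingers measure 114 mm over their backs; the gripper's body (76 mm by 85 mm) begins 54 mm behind the grasp point. The pads swing forward as they close: fully open they stand 13 mm farther back than shut.
Start: joints at [72.227, 7.471, 85.268, -0, 87.261, -4.893], TCP at [133.724, 584.913, 242.292] pointing down, gripper open.
Joint ranges: [-169.43, 169.43], [-51.17, 129.36], [1.28, 143.12], [-76.62, 256.62], [0, 156.53], [-152.29, 152.29]. Speed limits (degrees/s): [136.94, 136.94, 159.86, 180, 180, 180].

INTERFACE

Orientations are given as [roll, pitch, yaw] about the fixed x, y, z axes, in that order (R = Rz(yaw) Ry(pitch) Rx(roll)).
In Python, from bench import r, snapshot, get_calibration gives the robot as it stands.
- The arm moves only by the tool step_arm, never from a script. Its argument "rows" is a list of rows, each a list of 2 entries, a list of its own where there are three numbers: the shift along the tool's x, y, z in mm, then the turn about the tool's z in degrees. In form: [[[tx, ty, tz], yaw], ...]. A call has 1 to 12 rows; each row is the pose to reach, as a shift and turn from the pose commanded when the call began, along the tool's axes at that moment; what a row does not reach only later rows make up. A row lasts 1/10 s, in which the tool goes at most 50 mm and 8.59 degrees, less where a joint would pass 70% of its speed; a pose out of reach is approached as far as the arm can. A call with a gripper value outside its range is refused whole. "fingers" is the opening, from 0 (shut) to 1 (fully open), set as the call begins (left out, the last holds). The fingers move at their own pace and stop on an object; "squeeze" is the grip in N (left out, the last holds). Time passes only in rows, so rows that repeat a pose let the fingers close. It gives the time, the measured TCP pose, the force, the opening and the grip force at its end, in the units of the state.
- r.sense(): the state, without advancing time (a new reading comes with each control period).
- snapshot(name): name is "side" or "top"; returns the picture (384x512x3 uint8, blue, green, red); there is no depth.
- get_calibration(name): a dict with "fovy" (degrees; the focal length in pixels is half the picture's height over the tangent of half this angle, whatever the lens; pixels are square), "cx", "cy" (the principal point, pixels), "eye" and "orientation" of the camera in the world. Camera axes: x right, y up, looking along -z (the intrinsics and any distortion apply to the point x, -y, -z); pixel columns grow to the right and rows downward; lengths in mm; the calibration is good to about 2 mm. A picture is of the moment at which its call begins. get_calibration takes no time and is no camera call.
- r.hand_in(): hands the job in; it is judged then, once.
The state is a dict: "time": time; "joint_pos": joint angles; "qd": joint speeds; "joint_efforts": joint torques, N m; "tool_pos": TCP position; "tcp_rot": TCP orientation; "ft_force": force on the tool from outside, world axes, zero at the start; "wrist_torque": the same for the moment, N m; "finger_gap": finger opening in mm; "grip_force": force on a finger pad.
Only numpy, scipy, OpenCV 4.12 (cv2) and the standard library are available. Lean on these libraries where they do the work, as an engineer would, in place of code of your own. Each camera call takes 0.05 s, during which the arm holds its last target. There are 200 camera calls.

## Working session

There is one attempt and no reset: what is moved stays moved. The work goes in short steps, Python scripts to look and compute and a tool call to move; the robot and the scene stay as the last step left them, time stands still between calls to the robot, and variables do not carry over. Pictures are saved under pics/ and viewed, at most 14 in all, crops included, and the job is handed in when it is done.

Besides the shell and the picture viewer there is one more tool, called after "Call:" by a JSON object that holds its "api" and its "payload". step_arm: Moves the arm, as the interface text tells. Its arguments: {"type":"object","properties":{"rows":{"type":"array"},"fingers":{"type":"number"},"squeeze":{"type":"number"}},"required":["rows"]}

```bash
mkdir -p pics; ls
python3 - <<'E'
from bench import r,snapshot,get_calibration
import cv2,numpy as np
print(r.sense())
for n in("side","top"):
    print(n,get_calibration(n)); cv2.imwrite(f"pics/{n}0.png",snapshot(n))
E
```

```text
pics
{'time': 0.0, 'joint_pos': array([ 7.22287383e+01,  7.51534324e+00,  8.53304273e+01,  1.46530375e-04,
        8.72587434e+01, -4.89296758e+00]), 'qd': array([-0.03265202, -0.02928344, -0.05325731,  0.05601195, -0.04498544,
        0.00119775]), 'joint_efforts': array([ 1.30258257e-03, -5.69417202e+01, -5.00543261e+01, -1.82362955e-04,
        1.51286193e-02,  8.41163614e-05]), 'tool_pos': array([133.54547241, 584.41543168, 241.23092964]), 'tcp_rot': array([-1.79895879e+02, -9.06028857e-03,  1.67121690e+02]), 'ft_force': array([-0.0105003,  0.2757802, -0.3379382]), 'wrist_torque': array([ 0.0221977 , -0.06611211,  0.01329365]), 'grip_force': 0.0, 'finger_gap': 85.07014546761187}
side {'fovy': 44.702249051680546, 'cx': 261.1032929856706, 'cy': 182.23080534724323, 'eye': array([ -62.29584438, -599.26614815, 1029.15125993]), 'orientation': array([ 42.47065071,   0.6410264 , -47.79179124])}
top {'fovy': 42.50153454287107, 'cx': 259.50632346123666, 'cy': 184.56925601307108, 'eye': array([ 344.19156681,    7.26703159, 1662.36981959]), 'orientation': array([  6.81539343,  -1.11029797, -89.32776299])}
```

View pics/side0.png

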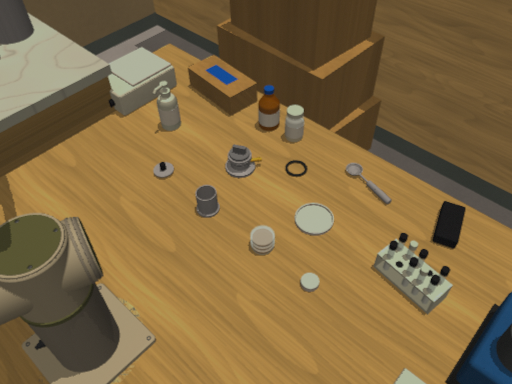

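View pics/top0.png

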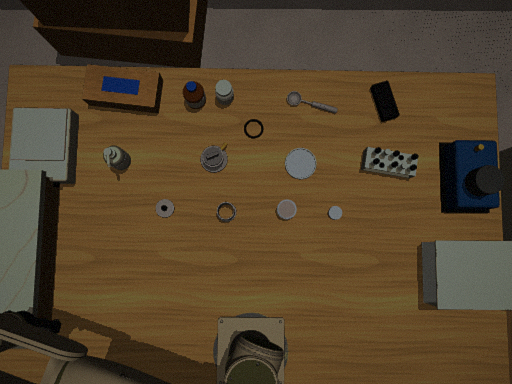

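Side view: lid (163,170), stand with cap (240,160), funnel (207,201), petri (262,240), dish (314,218), disc (310,282). Top view: lid (165,208), stand (214,158), funnel (226,212), petri (286,210), dish (300,163), disc (335,213). Next, zoomed crops.

```bash
cat > h.py <<'E'
import numpy as np,cv2
from scipy.spatial.transform import Rotation as Ro
from bench import r,snapshot,get_calibration
C={n:get_calibration(n) for n in("side","top")}
for c in C.values():
    c["f"]=192/np.tan(np.radians(c["fovy"]/2)); c["R"]=Ro.from_euler("xyz",c["orientation"],degrees=True).as_matrix()
def ray(n,uv):
    c=C[n]; u,v=uv
    return c["eye"],c["R"]@np.array([(u-c["cx"])/c["f"],-(v-c["cy"])/c["f"],-1])
def onz(n,uv,z):
    e,d=ray(n,uv); return e+d*(z-e[2])/d[2]
def proj(n,p):
    c=C[n]; q=c["R"].T@(np.array(p,float)-c["eye"]); return np.array([c["cx"]-c["f"]*q[0]/q[2],c["cy"]+c["f"]*q[1]/q[2]])
def tri(a,b):
    A=[];B=[]
    for n,uv in(("side",a),("top",b)):
        e,d=ray(n,uv); d/=np.linalg.norm(d); P=np.eye(3)-np.outer(d,d); A.append(P);B.append(P@e)
    return np.linalg.lstsq(np.vstack(A),np.hstack(B),rcond=None)[0]
def ellpoly(n,c,rad,z,k=72):
    t=np.linspace(0,2*np.pi,k); return np.array([proj(n,(c[0]+rad*np.cos(a),c[1]+rad*np.sin(a),z)) for a in t])
def crop(im,x,y,w,h,s): return cv2.resize(im[y:y+h,x:x+w],None,fx=s,fy=s,interpolation=cv2.INTER_CUBIC)
E
python3 - <<'E'
from h import *
s=cv2.imread("pics/side0.png");t=cv2.imread("pics/top0.png")
cv2.imwrite("pics/s1.png",crop(s,145,140,196,150,4)); cv2.imwrite("pics/t1.png",crop(t,150,135,200,90,4))
for n,a,b in(("lid",(163,170),(165,208)),("stand",(240,160),(214,158)),("fun",(207,201),(226,212)),("petri",(262,240),(286,210)),("dish",(314,218),(300,163)),("disc",(310,282),(335,213)),("pump",(168,110),(115,157))):print(n,tri(a,b).round())
E
```

```text
lid [459. 292.  12.]
stand [628. 130.  36.]
fun [449.  86.  37.]
petri [ 458. -112.   27.]
dish [ 620. -161.    7.]
disc [ 451. -278.   12.]
pump [622. 452.  59.]
```

View pics/s1.png

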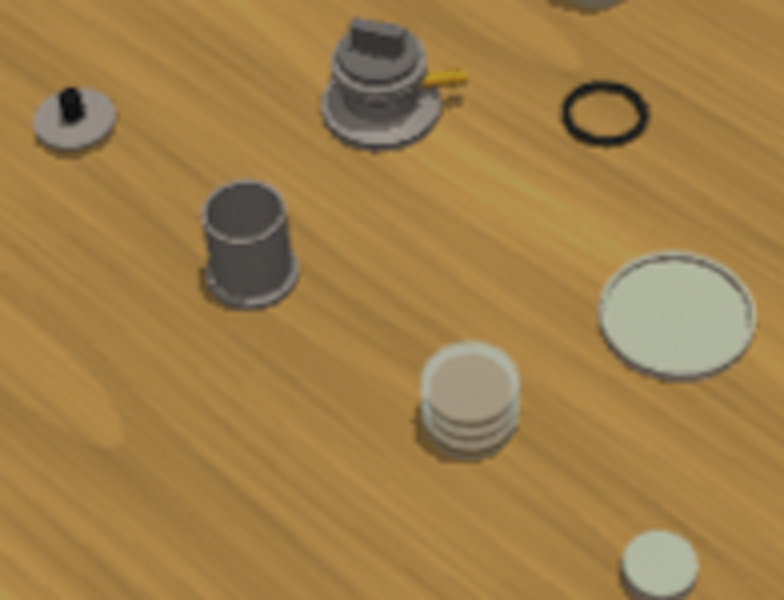

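View pics/t1.png

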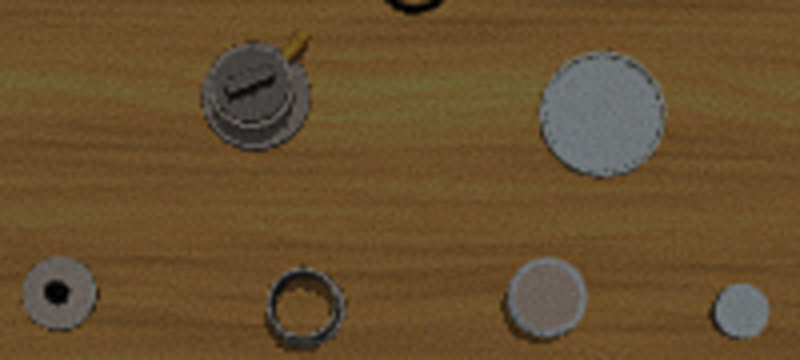

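Crops show clear outlines: funnel mouth ellipse, lid plate and knob, disc top, dish rim, the stand foot, and the cap bar oriented along roughly 25° in the top view (bar crop ends (228,95)-(275,78), nipple toward (300,42)). Next is subpixel contours, cast onto planes.

```bash
cat > m.py <<'E'
from h import *
from scipy.optimize import least_squares
S=6
def sat(im):
    f=cv2.GaussianBlur(im,(3,3),0.7).astype(np.float32); return 1-f.min(2)/(f.max(2)+1)   # wood high, objects low
def contour(n,im,uv,w,th=None):
    x,y=int(uv[0]-w),int(uv[1]-w); g=crop(sat(im),x,y,2*w,2*w,S)
    m=(g<(th or 0.42)).astype(np.uint8)
    cs,_=cv2.findContours(m,cv2.RETR_EXTERNAL,cv2.CHAIN_APPROX_NONE)
    c=max(cs,key=cv2.contourArea)[:,0,:].astype(float)
    return (c+.5)/S-.5+[x,y]
def half(n,P,z,ctr,far=True,lim=0.3):
    """contour points cast on plane z, keeping far/near side relative to camera"""
    W=np.array([onz(n,p,z)[:2] for p in P]); d=np.array(ctr[:2])-C[n]["eye"][:2]; d/=np.linalg.norm(d)
    q=W-W.mean(0); s=q@d/np.linalg.norm(q,axis=1)
    return W[s>lim] if far else W[s<-lim]
def circ(W,rad=None):
    if rad: 
        o=least_squares(lambda c:np.hypot(*(W-c).T)-rad,W.mean(0),loss="soft_l1",f_scale=1); return o.x,np.abs(o.fun).mean()
    o=least_squares(lambda c:np.hypot(*(W-c[:2]).T)-c[2],[*W.mean(0),30],loss="soft_l1"); return o.x,np.abs(o.fun).mean()
E
python3 - <<'E'
from m import *
I={n:np.mean([cv2.GaussianBlur(snapshot(n),(1,1),0).astype(np.float32) for _ in range(4)],0) for n in C}
for n in C: np.save(f"pics/{n}.npy",I[n])
T={"lid":((163,170),(165,208),17,13,31,None),"fun":((207,201),(226,212),24,70,29,(0,33)),"petri":((262,240),(286,210),20,46,32,(0,32)),"dish":((314,218),(300,163),26,10,54,(0,54)),"disc":((310,282),(335,213),15,16,23,(0,23)),"stand":((240,165),(214,158),26,None,None,(0,46))}
for k,(a,b,w,z,rd,bt) in T.items():
    c0=tri(a,b)
    for n,uv in(("side",a),("top",b)):
        P=contour(n,I[n],uv,w)
        o=[k,n,"ell c",np.round(cv2.fitEllipse(P.astype(np.float32))[0],2)]
        if z: W=half(n,P,z,c0,True); o+=["TOPfar",*[np.round(x,1) for x in circ(W,rd)],"free",circ(W)[0].round(1)]
        if bt: W=half(n,P,bt[0],c0,False); o+=["BOTnear",*[np.round(x,1) for x in circ(W,bt[1])],"free",circ(W)[0].round(1)]
        print(*o)
E
```

```text
lid side ell c [163.12 169.42] TOPfar [462.3 294.4] 0.7 free [461.6 293.2  32.1]
lid top ell c [164.43 207.83] TOPfar [459.3 294.1] 0.3 free [459.1 293.6  31.4]
fun side ell c [206.62 200.89] TOPfar [452.4  87.9] 0.8 free [451.7  87.   30. ] BOTnear [453.3  89.9] 0.4 free [453.8  90.4  33.7]
fun top ell c [225.95 211.33] TOPfar [449.8  88.2] 0.4 free [448.5  87.3  30.3] BOTnear [450.5  88.8] 0.2 free [450.6  88.8  33.1]
petri side ell c [262.04 239.08] TOPfar [ 462.8 -111.3] 0.2 free [ 462.4 -111.7   32.5] BOTnear [ 464.7 -109. ] 0.6 free [ 464.9 -108.9   32.2]
petri top ell c [286.28 208.96] TOPfar [ 460.4 -112.3] 0.3 free [ 459.4 -111.3   33.1] BOTnear [ 459.  -111.4] 0.5 free [ 460.5 -113.    33.8]
dish side ell c [313.77 218.42] TOPfar [ 621.6 -160.7] 0.2 free [ 621.4 -160.8   54.2] BOTnear [ 621.8 -160.2] 0.2 free [ 621.5 -160.4   53.7]
dish top ell c [300.21 163.05] TOPfar [ 618.8 -160.3] 0.3 free [ 618.6 -160.2   54.2] BOTnear [ 618.2 -160.1] 0.3 free [ 619.4 -160.9   55.2]
disc side ell c [309.41 281.4 ] TOPfar [ 455.  -276.6] 0.2 free [ 454.3 -277.    23.6] BOTnear [ 455.4 -275.7] 0.3 free [ 454.8 -276.    22.4]
disc top ell c [334.88 212.38] TOPfar [ 451.9 -277.3] 0.3 free [ 451.4 -276.1   24.1] BOTnear [ 451.4 -276.6] 0.3 free [ 451.8 -277.5   23.8]
stand side ell c [239.27 161.63] BOTnear [633.7 136.1] 0.4 free [634.  136.4  46.4]
stand top ell c [213.43 158.68] BOTnear [629.9 135. ] 0.2 free [629.7 135.   45.9]
```

```bash
cat >> h.py <<'E'
def go(p,yaw=None,s=None):
    """print tool shift & turn from measured pose to TCP p, yaw"""
    s=s or r.sense(); R=Ro.from_euler("xyz",s["tcp_rot"],degrees=True).as_matrix(); y0=s["tcp_rot"][2]
    ps=np.radians(y0); X=np.array([np.cos(ps),np.sin(ps),0]);Y=np.array([np.sin(ps),-np.cos(ps),0]);d=np.array(p)-s["tool_pos"]
    t=0 if yaw is None else -((yaw-y0+180)%360-180)
    print("t",round(s["time"],2),"shift",np.round([d@X,d@Y,-d[2]],1),"turn",round(t,1))
E
python3 - <<'E'
from m import *
I={n:np.load(f"pics/{n}.npy") for n in C}
for n,a in(("side",(350,20)),("side",(378,28))): pass
sd=lambda u,v:(145+(u+.5)/4-.5,140+(v+.5)/4-.5)
tp=lambda u,v:(150+(u+.5)/4-.5,135+(v+.5)/4-.5)
a,b=onz("side",sd(352,21),87),onz("side",sd(406,37),87); print("side bar",a.round(),b.round(),np.degrees(np.arctan2(*(b-a)[1::-1])))
a,b=onz("top",tp(226,96),87),onz("top",tp(275,78),87); print("top bar",a.round(),b.round(),np.degrees(np.arctan2(*(b-a)[1::-1])))
# finer: darkest pixels in top view near bar
g=crop(I["top"].mean(2),200,145,28,26,S); y,x=np.mgrid[:g.shape[0],:g.shape[1]]
m=(g<np.percentile(g,6)); k,l,st,ce=cv2.connectedComponentsWithStats(m.astype(np.uint8)); print(st[1:],ce[1:]/S+[200,145],g.min())
i=1+np.argmax(st[1:,4]); P=np.c_[x[l==i],y[l==i]]/S+[200,145]-.4
W=np.array([onz("top",p,80)[:2] for p in P]); u,sv,v=np.linalg.svd(W-W.mean(0),full_matrices=False); print(W.mean(0),np.degrees(np.arctan2(v[0,1],v[0,0])),sv/np.sqrt(len(W)))
# height: knob (darkest) both views
for nm,(uvs,w) in {"knob":({"side":(162,166),"top":(164,208)},7)}.items():
    cc={}
    for n,uv in uvs.items():
        x0,y0=uv[0]-w,uv[1]-w; g=crop(I[n].mean(2),x0,y0,2*w,2*w,S); l_=(g.min()+np.median(g))/2; M=cv2.moments((g<l_).astype(np.uint8),True); cc[n]=((M["m10"]/M["m00"]+.5)/S-.5+x0,(M["m01"]/M["m00"]+.5)/S-.5+y0)
    print(nm,cc,tri(cc["side"],cc["top"]))
for k,a,b in(("disc c",(309.41,281.4),(334.88,212.38)),("dish c",(313.77,218.42),(300.21,163.05))): print(k,tri(a,b))
go((631.5,135.6,150),110)
E
```

```text
side bar [624. 151.  87.] [638. 110.  87.] -71.4160997559612
top bar [615. 152.  87.] [630. 113.  87.] -68.61286225641055
[[135   7  24  28 204]
 [ 36  53  77  40 935]
 [ 44  55   3   3   8]
 [128  85   1   2   2]
 [118 101  19  26 118]
 [ 22 110   5   5  21]
 [ 98 115   6   2  10]
 [ 68 121  10   3  21]
 [ 36 123  13  10  49]
 [ 85 122   1   1   1]
 [ 14 127   2   3   5]
 [104 128  12   7  60]
 [ 63 133  34   7 124]
 [123 153   5   3  15]] [[224.55473856 148.60866013]
 [212.42370766 157.23707665]
 [207.47916667 154.35416667]
 [221.33333333 159.25      ]
 [221.18502825 164.1200565 ]
 [204.00793651 163.6984127 ]
 [216.81666667 164.26666667]
 [212.02380952 165.30952381]
 [206.94557823 166.19727891]
 [214.16666667 165.33333333]
 [202.4        166.36666667]
 [218.28333333 166.77222222]
 [213.45698925 167.73924731]
 [220.83333333 170.66666667]] 8.346647
[622.13142823 133.93497114] -68.46613121957425 [12.30217566  2.31444084]
knob {'side': (162.3270013568521, 166.0002261420172), 'top': (163.69838187702265, 207.6826860841424)} [459.68878456 292.92073421  27.49157867]
disc c [ 452.13800959 -276.9952738    12.33214156]
dish c [ 619.18410867 -161.0290596     5.75317346]
t 0.5 shift [-585.4 -327.1   92.3] turn 57.1
```

Call:
{"api": "step_arm", "payload": {"rows": [[[-585,-327,92],57],[[-585,-327,92],57],[[-585,-327,92],57],[[-585,-327,92],57],[[-585,-327,92],57],[[-585,-327,92],57],[[-585,-327,92],57],[[-585,-327,92],57],[[-585,-327,92],57],[[-585,-327,92],57],[[-585,-327,92],57],[[-585,-327,92],57]], "fingers": 0.5}}

```text
time: 1.7
tool_pos: [576.3, 184.9, 160.7]
tcp_rot: [180.0, -0.0, 110.1]
ft_force: [-0.1, 0.4, 0.9]
finger_gap: 42.6
grip_force: 0.0
```

```bash
python3 -c "
from h import *
go((631.5,135.6,110),110)"
```

```text
t 1.7 shift [-65.3  34.9  50.7] turn 0.1
```

Call:
{"api": "step_arm", "payload": {"rows": [[[-65,35,51],0],[[-65,35,51],0],[[-65,35,51],0],[[-65,35,51],0],[[-65,35,51],0]]}}

```text
time: 2.2
tool_pos: [630.2, 138.3, 110.7]
tcp_rot: [179.9, -0.0, 110.1]
ft_force: [0.2, -0.0, 0.5]
finger_gap: 43.0
grip_force: 0.0
```

```bash
python3 -c "
from h import *
go((631.5,135.6,76.5),110)
cv2.imwrite('pics/a.png',np.vstack([crop(snapshot('side'),195,105,90,80,5),crop(snapshot('top'),180,130,90,40,5)]))"
```

```text
t 2.2 shift [-3.   0.3 34.2] turn 0.1
```

View pics/a.png

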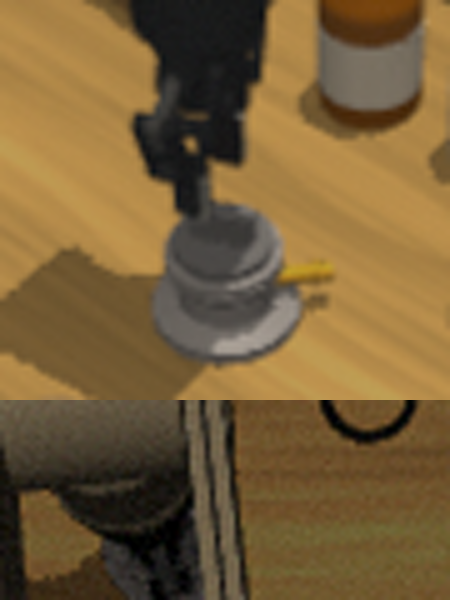

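The side view shows the gripper over the cap, the near finger at crop (200,205) and the shadowed bar right under it. Descending.

Call:
{"api": "step_arm", "payload": {"rows": [[[-2,0,20],0],[[-2,0,34],0],[[-2,0,34],0],[[-2,0,34],0]]}}

```text
time: 2.7
tool_pos: [630.2, 136.1, 75.6]
tcp_rot: [-180.0, -0.0, 110.2]
ft_force: [-0.5, -0.2, 0.3]
finger_gap: 42.7
grip_force: 0.0
```

Call:
{"api": "step_arm", "payload": {"rows": [[[0,0,0],0],[[0,0,0],0],[[0,0,0],0],[[0,0,0],0],[[0,0,0],0],[[0,0,0],0]], "fingers": 0, "squeeze": 40}}

```text
time: 3.3
tool_pos: [631.6, 135.8, 76.9]
tcp_rot: [179.9, 0.0, 110.1]
ft_force: [-0.5, 0.4, 5.9]
finger_gap: 10.9
grip_force: 39.9
```

Call:
{"api": "step_arm", "payload": {"rows": [[[0,0,-5],0],[[0,0,-15],0],[[0,0,-40],0],[[0,0,-60],0],[[0,0,-60],0],[[0,0,-60],0]]}}

```text
time: 3.9
tool_pos: [631.1, 135.7, 136.3]
tcp_rot: [179.9, 0.0, 110.1]
ft_force: [-0.3, -0.1, -0.8]
finger_gap: 11.1
grip_force: 39.1
```

```bash
python3 -c "
from h import *
cv2.imwrite('pics/b.png',crop(snapshot('side'),190,80,90,110,5))
go((620,-160.5,75),110)"
```

```text
t 3.95 shift [-274.4 -111.5   60. ] turn 0.1
```

View pics/b.png

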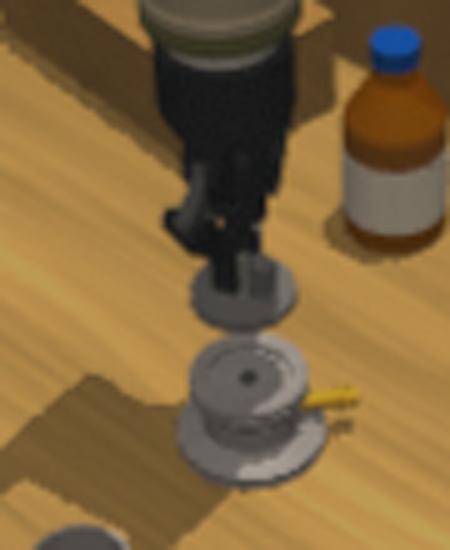

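The cap hangs from the gripper with its plate centre at crop (244,291); the bare recess is visible with its rim, centre about crop (249,378).

```bash
python3 -c "
from h import *
p=lambda u,v:(190+(u+.5)/5-.5,80+(v+.5)/5-.5)
print(onz('side',p(244,291),122), onz('side',p(249,378),55),onz('side',p(249,377),50), r.sense()['tool_pos'])"
```

```text
[631.28857432 132.03131417 122.        ] [628.97202587 130.01467775  55.        ] [633.13953531 134.356177    50.        ] [630.36236108 135.54423641 135.02856197]
```

Call:
{"api": "step_arm", "payload": {"rows": [[[-50,-20,0],0],[[-100,-40,0],0],[[-140,-57,0],0],[[-190,-77,0],0],[[-230,-93,20],0],[[-274,-111,60],0],[[-274,-111,60],0],[[-274,-111,60],0],[[-274,-111,60],0],[[-274,-111,60],0]]}}

```text
time: 4.95
tool_pos: [621.8, -158.3, 76.9]
tcp_rot: [179.9, 0.0, 110.2]
ft_force: [-0.3, -0.6, -0.3]
finger_gap: 10.9
grip_force: 39.2
```

```bash
python3 -c "
from h import *
a=snapshot('side');cv2.imwrite('pics/c.png',np.hstack([crop(a,265,155,100,100,4),crop(a,200,110,80,100,4)]))
go((620,-160.5,75),110)"
```

```text
t 5.0 shift [-1.3 -2.6  2.1] turn 0.2
```

View pics/c.png

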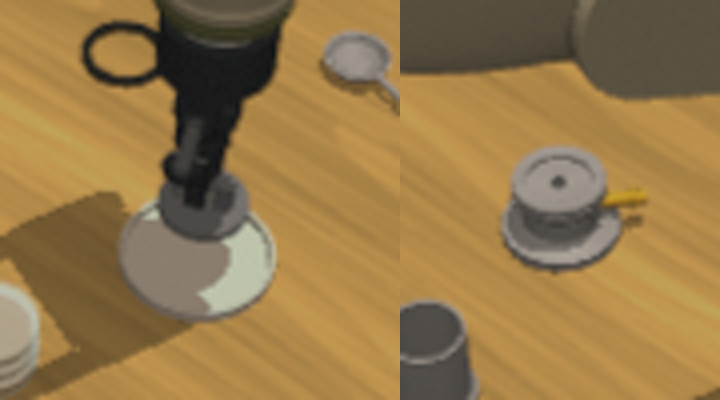

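The cap is above the dish with its plate centre at crop (204,202); the dish centre is about crop (197,256). Right half: the empty stand, recess centre about crop (559-400,181).

```bash
python3 -c "
from h import *
print(onz('side',(265+204.5/4-.5,155+202.5/4-.5),61))
go((620,-160.5,30.5),110)"
```

```text
[ 622.43581683 -161.28634395   61.        ]
t 5.0 shift [-1.3 -2.6 46.6] turn 0.2
```

Call:
{"api": "step_arm", "payload": {"rows": [[[0,0,20],0],[[0,0,35],0],[[0,0,41],0],[[0,0,43],0],[[0,0,44],0],[[0,0,44],0]]}}

```text
time: 5.6
tool_pos: [621.3, -159.9, 32.3]
tcp_rot: [180.0, 0.0, 110.1]
ft_force: [0.3, 0.2, -0.5]
finger_gap: 10.9
grip_force: 39.2
```

Call:
{"api": "step_arm", "payload": {"rows": [[[0,0,1],0],[[0,0,2],0],[[0,0,2],0],[[0,0,2],0]]}}

```text
time: 6.0
tool_pos: [620.9, -159.9, 29.9]
tcp_rot: [180.0, 0.0, 110.1]
ft_force: [0.2, -0.2, -0.8]
finger_gap: 11.3
grip_force: 39.3
```

Call:
{"api": "step_arm", "payload": {"rows": [[[0,0,1],0],[[0,0,1],0],[[0,0,1],0]]}}

```text
time: 6.3
tool_pos: [621.1, -160.0, 29.9]
tcp_rot: [180.0, 0.0, 110.1]
ft_force: [-3.2, 0.1, 7.5]
finger_gap: 11.0
grip_force: 40.3
```

Call:
{"api": "step_arm", "payload": {"rows": [[[0,0,0],0],[[0,0,0],0],[[0,0,0],0],[[0,0,-10],0],[[0,0,-40],0],[[0,0,-80],0],[[0,0,-100],0]], "fingers": 0.55}}

```text
time: 7.0
tool_pos: [622.5, -160.4, 133.4]
tcp_rot: [179.8, 0.2, 110.1]
ft_force: [0.4, -0.9, 0.5]
finger_gap: 46.9
grip_force: 0.0
```

```bash
python3 -c "
from h import *
go((453.4,-276.8,100),110)"
```

```text
t 7.0 shift [ -51.1 -198.9   33.4] turn 0.1
```

Call:
{"api": "step_arm", "payload": {"rows": [[[-12,-48,0],0],[[-24,-95,0],0],[[-36,-140,0],0],[[-51,-199,30],0],[[-51,-199,30],0],[[-51,-199,30],0],[[-51,-199,30],0],[[-51,-199,30],0]], "fingers": 0.8}}

```text
time: 7.8
tool_pos: [453.2, -275.9, 99.8]
tcp_rot: [179.9, 0.1, 110.2]
ft_force: [-0.2, 0.1, 0.3]
finger_gap: 68.1
grip_force: 0.0
```

```bash
python3 -c "
from h import *
a=snapshot('side');cv2.imwrite('pics/d.png',np.hstack([crop(a,265,155,100,150,4),crop(snapshot('top'),280,130,80,150,4)]))
go((453.4,-276.8,25),110)"
```

```text
t 7.9 shift [-1.1 -0.  74.6] turn 0.2
```

View pics/d.png

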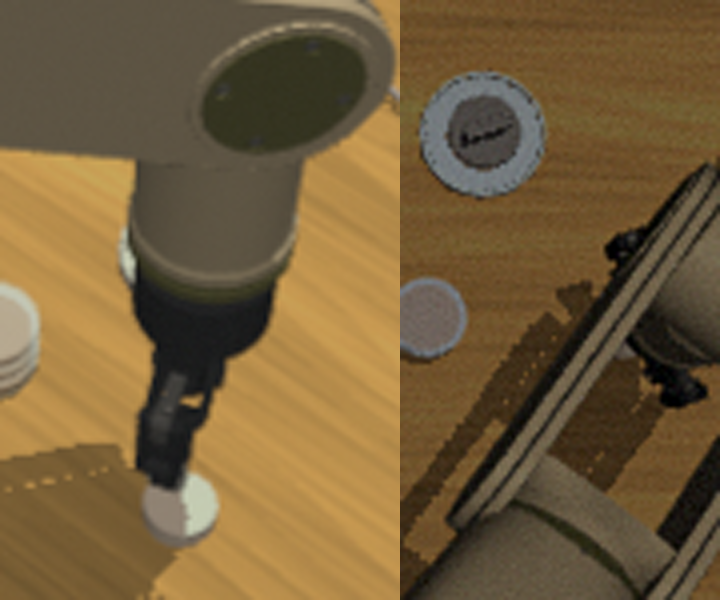

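Top view: the cap lies centred in the dish (dish (482,134), cap (484,131)); the gripper is over the disc. Descending until the tips touch the bench.

Call:
{"api": "step_arm", "payload": {"rows": [[[-1,0,40],0],[[-1,0,70],0],[[-1,0,80],0],[[-1,0,83],0],[[-1,0,83],0],[[-1,0,83],0]]}}

```text
time: 8.5
tool_pos: [453.2, -277.9, 17.5]
tcp_rot: [179.9, 0.1, 110.1]
ft_force: [0.7, -0.9, -0.2]
finger_gap: 68.1
grip_force: 0.0
```

Call:
{"api": "step_arm", "payload": {"rows": [[[0,0,1],0],[[0,0,2],0],[[0,0,2],0]]}}

```text
time: 8.8
tool_pos: [452.1, -277.3, 14.1]
tcp_rot: [180.0, 0.0, 110.1]
ft_force: [-0.0, 0.4, 0.0]
finger_gap: 68.3
grip_force: 0.0
```

Call:
{"api": "step_arm", "payload": {"rows": [[[0,0,1],0],[[0,0,2],0],[[0,0,2],0]]}}

```text
time: 9.1
tool_pos: [451.7, -277.0, 11.5]
tcp_rot: [-180.0, -0.0, 110.1]
ft_force: [-0.1, 0.4, 0.7]
finger_gap: 68.6
grip_force: 0.0
```

Call:
{"api": "step_arm", "payload": {"rows": [[[0,0,2],0],[[0,0,4],0],[[0,0,5],0],[[0,0,5],0]]}}

```text
time: 9.5
tool_pos: [451.7, -277.0, 6.4]
tcp_rot: [-180.0, -0.0, 110.1]
ft_force: [-0.1, 0.9, 0.8]
finger_gap: 68.3
grip_force: 0.0
```

Call:
{"api": "step_arm", "payload": {"rows": [[[0,0,1],0],[[0,0,2],0],[[0,0,2],0],[[0,0,2],0]]}}

```text
time: 9.9
tool_pos: [451.8, -277.1, 4.7]
tcp_rot: [-180.0, -0.0, 110.1]
ft_force: [0.1, 0.4, 0.1]
finger_gap: 68.1
grip_force: 0.0
```

Call:
{"api": "step_arm", "payload": {"rows": [[[0,0,1],0],[[0,0,2],0],[[0,0,2],0],[[0,0,2],0]]}}

```text
time: 10.3
tool_pos: [452.0, -277.2, 3.7]
tcp_rot: [-180.0, 0.0, 110.1]
ft_force: [-4.7, 3.5, 11.8]
finger_gap: 68.3
grip_force: 6.0
```

Call:
{"api": "step_arm", "payload": {"rows": [[[0,0,-6],0],[[0,0,-12],0],[[0,0,-12],0],[[0,0,-12],0]]}}

```text
time: 10.7
tool_pos: [452.1, -277.3, 15.0]
tcp_rot: [180.0, 0.0, 110.1]
ft_force: [-0.4, 0.6, 0.3]
finger_gap: 68.4
grip_force: 0.0
```

Call:
{"api": "step_arm", "payload": {"rows": [[[0,0,0],0],[[0,0,0],0],[[0,0,0],0],[[0,0,0],0],[[0,0,0],0],[[0,0,0],0]], "fingers": 0.3, "squeeze": 20}}

```text
time: 11.3
tool_pos: [451.8, -277.0, 14.6]
tcp_rot: [-180.0, -0.0, 110.1]
ft_force: [-1.0, -0.7, -0.8]
finger_gap: 44.6
grip_force: 20.5
```

Call:
{"api": "step_arm", "payload": {"rows": [[[0,0,0],0],[[0,0,0],0],[[0,0,0],0]], "fingers": 0.75}}

```text
time: 11.6
tool_pos: [451.9, -277.1, 14.7]
tcp_rot: [-180.0, 0.0, 110.1]
ft_force: [0.8, 1.0, 0.4]
finger_gap: 63.9
grip_force: 0.0
```

Call:
{"api": "step_arm", "payload": {"rows": [[[0,0,0],8],[[0,0,0],16],[[0,0,0],24],[[0,0,0],32],[[0,0,0],40],[[0,0,0],48],[[0,0,0],56],[[0,0,0],64],[[0,0,0],72],[[0,0,0],80],[[0,0,0],90],[[0,0,0],90]]}}

```text
time: 12.8
tool_pos: [451.9, -277.1, 14.7]
tcp_rot: [-180.0, 0.0, 19.9]
ft_force: [0.0, 0.3, -0.2]
finger_gap: 64.1
grip_force: 0.0
```

Call:
{"api": "step_arm", "payload": {"rows": [[[0,0,0],0],[[0,0,0],0],[[0,0,0],0],[[0,0,0],0],[[0,0,0],0],[[0,0,0],0]], "fingers": 0.3, "squeeze": 40}}

```text
time: 13.4
tool_pos: [452.1, -277.3, 15.1]
tcp_rot: [180.0, -0.0, 20.1]
ft_force: [0.0, -0.6, 4.5]
finger_gap: 44.0
grip_force: 41.2
```

Call:
{"api": "step_arm", "payload": {"rows": [[[0,0,-10],0],[[0,0,-30],0],[[0,0,-60],0],[[0,0,-100],0],[[0,0,-100],0],[[0,0,-100],0],[[0,0,-100],0]]}}

```text
time: 14.1
tool_pos: [451.1, -276.5, 113.6]
tcp_rot: [-179.9, 0.1, 20.1]
ft_force: [0.3, -0.1, -0.9]
finger_gap: 44.0
grip_force: 40.9
```

```bash
python3 -c "
from h import *
go((631.5,135.6,115),20)
go((631.5,135.6,65.5),20)"
```

```text
t 14.1 shift [ 311.2 -324.9   -1.4] turn 0.1
t 14.1 shift [ 311.2 -324.9   48.1] turn 0.1
```

Call:
{"api": "step_arm", "payload": {"rows": [[[31,-32,0],0],[[62,-65,0],0],[[93,-97,0],0],[[124,-130,0],0],[[155,-162,0],0],[[186,-194,0],0],[[217,-227,0],0],[[248,-259,0],0],[[280,-292,0],0],[[311,-325,0],0],[[311,-325,0],0],[[311,-325,0],0]]}}

```text
time: 15.3
tool_pos: [630.7, 136.0, 112.2]
tcp_rot: [-180.0, 0.2, 20.3]
ft_force: [-0.4, 0.4, -1.6]
finger_gap: 43.6
grip_force: 41.0
```

Call:
{"api": "step_arm", "payload": {"rows": [[[0,0,0],0],[[0,0,0],0],[[0,0,0],0]]}}

```text
time: 15.6
tool_pos: [631.8, 133.8, 114.6]
tcp_rot: [-180.0, 0.0, 20.0]
ft_force: [-0.6, 0.3, -1.6]
finger_gap: 43.7
grip_force: 41.0
```

```bash
python3 -c "
from h import *
print(r.sense()['tool_pos'])
a=snapshot('side');cv2.imwrite('pics/side_e.png',a);cv2.imwrite('pics/e.png',crop(a,190,90,100,95,6))
go((631.5,135.6,75),20)"
```

```text
[631.80517282 133.83034932 114.58090312]
t 15.65 shift [ 0.1 -1.7 39.8] turn 0.0
```

View pics/e.png

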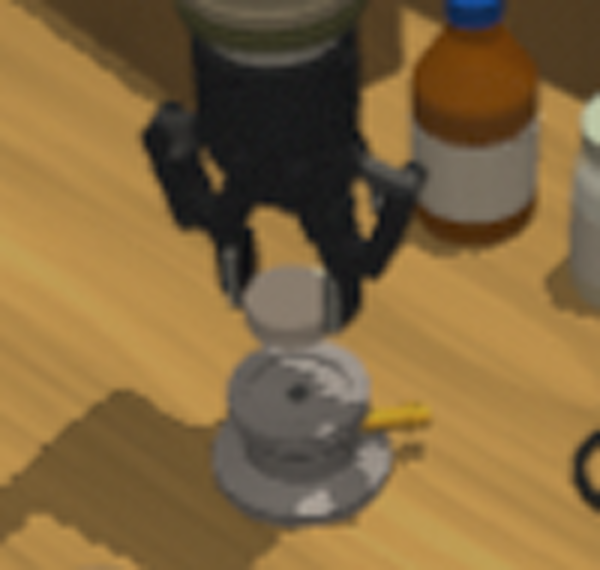

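The disc is held above the stand: its left edge about crop (243,300), its lowest edge (286,349). The recess drain hole is at (297,393).

Run:
```python
from m import *
a=cv2.imread("pics/side_e.png").astype(np.float32)
q=lambda u,v:(190+(u+.5)/6-.5,90+(v+.5)/6-.5)
print("hole",onz("side",q(297,393),50))
p=(631.8,133.8)
c=lambda P:((P-[190,90]+.5)*6-.5)
B=c(ellpoly("side",p,23,99.5)); T=c(ellpoly("side",p,23,115.5))
print("pred left",min(B[:,0].min(),T[:,0].min()),"bottom",B[B[:,1].argmax()],"top",T[:,1].min())
# stand head rim top circle 36 @55, recess 25 @55, foot
for rd,z,n in((36,55,"head"),(25,55,"rec"),(46,0,"foot")):
    E=c(ellpoly("side",(633.7,136.1),rd,z)); print(n,E.min(0),E.max(0))
M=cv2.moments((crop(a.mean(2),237,153,6,6,6)<60).astype(np.uint8),True);print(M["m00"],crop(a.mean(2),233,150,14,12,1).astype(int))
```

```text
hole [632.24966644 134.81958265  50.        ]
pred left 244.06987875721973 bottom [292.37360094 354.04133379] top 265.3899130542271
head [224.7117019  333.86193448] [368.6890667  434.09923627]
rec [246.73130376 348.73295191] [346.70384686 418.33123044]
foot [212.20379315 397.62195394] [391.00368369 525.43947935]
125.0 [[ 91  84  80  99 126 135 140 146 147 133 104 102 107 126]
 [ 81  88  95  95  96  95 113 135 135 138 145 140 118 111]
 [ 86  95  95  94  94  95  96  95  95 119 146 146 146 131]
 [ 96  96  96  95  95  93  89  90  94 115 136 141 148 148]
 [ 98  98  97  97  94  82  63  66  85  96 105 130 149 150]
 [ 98  99  97  98  86  58  49  53  76  96 116 138 137 142]
 [ 98  98  98  98  91  73  60  69  86  95  95  95  95 115]
 [ 96  96  97  96  96  92  85  90  94  95  94  94  94 102]
 [ 95  96  96  96  96  95  96  96  96  95  95  94  94  93]
 [ 94  95  96  96  95  96  94  94  95  94  92  92  94  94]
 [ 94  93  94  93  93  94  91  90  93  94 102 110 104  91]
 [ 92  94  95  93  94  92  93  93  93  97 119 136 114  80]]
```

Call:
{"api": "step_arm", "payload": {"rows": [[[0,-0.5,20],0],[[0,-0.5,35],0],[[0,-0.5,40],0],[[0,-0.5,42],0],[[0,-0.5,42],0],[[0,-0.5,42],0]]}}

```text
time: 16.25
tool_pos: [632.5, 135.6, 73.6]
tcp_rot: [180.0, -0.1, 20.1]
ft_force: [0.3, -1.3, -0.5]
finger_gap: 43.9
grip_force: 41.0
```

Call:
{"api": "step_arm", "payload": {"rows": [[[0,0,1],0],[[0,0,2],0],[[0,0,3],0],[[0,0,4],0],[[0,0,4],0]]}}

```text
time: 16.75
tool_pos: [631.7, 135.5, 68.5]
tcp_rot: [-180.0, 0.0, 20.1]
ft_force: [0.0, 0.9, -0.7]
finger_gap: 43.9
grip_force: 41.0
```

Call:
{"api": "step_arm", "payload": {"rows": [[[0,0,1],0],[[0,0,2],0],[[0,0,2],0],[[0,0,2],0]]}}

```text
time: 17.15
tool_pos: [631.9, 135.5, 66.7]
tcp_rot: [180.0, 0.0, 20.1]
ft_force: [-0.5, -0.2, -1.2]
finger_gap: 44.2
grip_force: 41.0
```

Call:
{"api": "step_arm", "payload": {"rows": [[[0,0,1],0],[[0,0,2],0],[[0,0,2],0],[[0,0,2],0]]}}

```text
time: 17.55
tool_pos: [632.1, 135.6, 65.1]
tcp_rot: [180.0, -0.0, 20.1]
ft_force: [-2.0, -1.1, 3.9]
finger_gap: 43.9
grip_force: 41.4
```

Call:
{"api": "step_arm", "payload": {"rows": [[[0,0,0],0],[[0,0,0],0],[[0,0,0],0],[[0,0,-5],0],[[0,0,-20],0],[[0,0,-50],0],[[0,0,-90],0],[[0,0,-90],0],[[0,0,-90],0],[[0,0,-90],0]], "fingers": 0.7}}

```text
time: 18.55
tool_pos: [631.6, 135.5, 154.5]
tcp_rot: [-180.0, 0.0, 20.1]
ft_force: [-0.3, 0.2, -0.4]
finger_gap: 59.9
grip_force: 0.0
```

```bash
python3 -c "
from h import *
go((450,87.5,150),20)"
```

```text
t 18.55 shift [-187.   -17.4    4.5] turn 0.1
```

Call:
{"api": "step_arm", "payload": {"rows": [[[-47,-4,0],0],[[-94,-9,0],0],[[-140,-13,0],0],[[-187,-17.4,0],0],[[-187,-17.4,0],0],[[-187,-17.4,0],0],[[-187,-17.4,0],0]], "fingers": 1}}

```text
time: 19.25
tool_pos: [451.0, 87.6, 154.8]
tcp_rot: [180.0, -0.0, 20.1]
ft_force: [0.7, -0.1, 0.3]
finger_gap: 85.2
grip_force: 0.0
```

```bash
python3 -c "
from h import *
a=snapshot('side');cv2.imwrite('pics/side_f.png',a);cv2.imwrite('pics/f.png',crop(a,150,95,130,130,4))
go((450,87.5,58),20)"
```

```text
t 19.3 shift [-1.3 -0.3 96.9] turn 0.1
```

View pics/f.png

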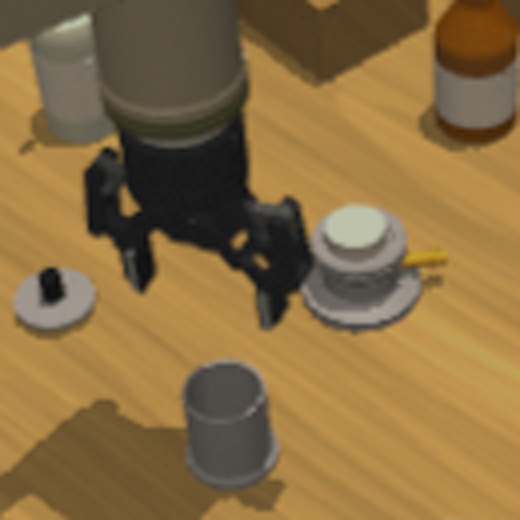

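The disc sits flat in the recess, at crop (357,228). The gripper is over the funnel, whose mouth is at crop (227,390). Descending to grip the upper tube.

Call:
{"api": "step_arm", "payload": {"rows": [[[-1,0,40],0],[[-1,0,75],0],[[-1,0,100],0],[[-1,0,110],0],[[-1,0,110],0],[[-1,0,110],0]]}}

```text
time: 19.9
tool_pos: [450.6, 87.3, 45.7]
tcp_rot: [180.0, -0.1, 20.1]
ft_force: [-0.7, -0.6, -0.1]
finger_gap: 85.3
grip_force: 0.0
```

Call:
{"api": "step_arm", "payload": {"rows": [[[0,0,0],0],[[0,0,0],0],[[0,0,0],0],[[0,0,0],0],[[0,0,0],0],[[0,0,0],0]], "fingers": 0.5, "squeeze": 20}}

```text
time: 20.5
tool_pos: [450.7, 87.3, 46.4]
tcp_rot: [180.0, -0.2, 20.1]
ft_force: [-1.1, 0.3, 5.3]
finger_gap: 57.4
grip_force: 20.7
```

Call:
{"api": "step_arm", "payload": {"rows": [[[0,0,0],0],[[0,0,0],0],[[0,0,0],0],[[0,0,0],0]], "fingers": 0.95}}

```text
time: 20.9
tool_pos: [449.3, 87.2, 44.6]
tcp_rot: [-180.0, 0.0, 20.1]
ft_force: [-0.8, -0.2, 0.2]
finger_gap: 81.1
grip_force: 0.0
```

Call:
{"api": "step_arm", "payload": {"rows": [[[0,0,0],-8],[[0,0,0],-16],[[0,0,0],-24],[[0,0,0],-32],[[0,0,0],-40],[[0,0,0],-48],[[0,0,0],-56],[[0,0,0],-64],[[0,0,0],-72],[[0,0,0],-80],[[0,0,0],-88],[[0,0,0],-90]]}}

```text
time: 22.1
tool_pos: [449.3, 87.2, 44.6]
tcp_rot: [-180.0, -0.0, 110.4]
ft_force: [-0.0, -0.3, 0.1]
finger_gap: 81.5
grip_force: 0.0
```

Call:
{"api": "step_arm", "payload": {"rows": [[[0,0,0],0],[[0,0,0],0],[[0,0,0],0],[[0,0,0],0],[[0,0,0],0],[[0,0,0],0],[[0,0,0],0]], "fingers": 0.5, "squeeze": 50}}

```text
time: 22.8
tool_pos: [449.8, 87.2, 45.2]
tcp_rot: [180.0, 0.0, 110.1]
ft_force: [-0.7, 1.5, 5.4]
finger_gap: 57.4
grip_force: 54.1
```

Call:
{"api": "step_arm", "payload": {"rows": [[[0,0,-10],0],[[0,0,-30],0],[[0,0,-60],0],[[0,0,-100],0],[[0,0,-100],0],[[0,0,-100],0],[[0,0,-100],0]]}}

```text
time: 23.5
tool_pos: [448.4, 87.1, 143.4]
tcp_rot: [-179.9, -0.0, 110.1]
ft_force: [-0.7, -0.6, -2.0]
finger_gap: 57.2
grip_force: 54.1
```

```bash
python3 -c "
from h import *
go((632,135.5,146),110)"
```

```text
t 23.5 shift [-17.7 189.1  -2.6] turn 0.1
```

Call:
{"api": "step_arm", "payload": {"rows": [[[-4,40,0],0],[[-8,80,0],0],[[-12,120,0],0],[[-15,160,0],0],[[-17.7,189,0],0],[[-17.7,189,0],0],[[-17.7,189,0],0],[[-17.7,189,0],0],[[-17.7,189,0],0]]}}

```text
time: 24.4
tool_pos: [631.9, 135.3, 144.3]
tcp_rot: [-179.9, -0.0, 110.1]
ft_force: [-0.4, 1.3, -1.3]
finger_gap: 57.2
grip_force: 54.7
```

```bash
python3 -c "
from h import *
a=snapshot('side');cv2.imwrite('pics/side_g.png',a);cv2.imwrite('pics/g.png',crop(a,190,90,100,95,6))
go((632,135.5,120),110)"
```

```text
t 24.45 shift [ 0.2 -0.1 24.7] turn 0.1
```

View pics/g.png

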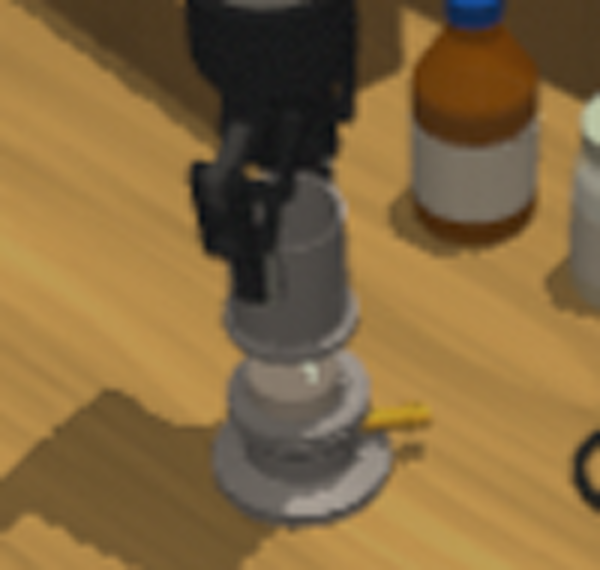

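Funnel flange spans crop columns 223–358 with its lowest point at row 361; disc spans 246–338. I'm checking these against projection.

```bash
python3 -c "
from h import *
c=lambda P:((P-[190,90]+.5)*6-.5)
for n,rd,z in(('flange',33,99),('discTop',23,66),('discBot',23,55),('head',36,55),('foot',46,0)):
  E=c(ellpoly('side',(632,135.5),rd,z));print(n,E.min(0).round(),E.max(0).round(),E.mean(0).round())
"
```

```text
flange [223. 275.] [359. 367.] [292. 320.]
discTop [248. 338.] [340. 402.] [295. 369.]
discBot [249. 354.] [341. 418.] [296. 385.]
head [223. 336.] [367. 437.] [296. 385.]
foot [211. 400.] [390. 528.] [301. 463.]
```

Call:
{"api": "step_arm", "payload": {"rows": [[[0,0,15],0],[[0,0,26],0],[[0,0,30],0],[[0,0,34],0],[[0,0,36],0],[[0,0,36],0],[[0,0,36],0]]}}

```text
time: 25.15
tool_pos: [633.2, 135.6, 109.1]
tcp_rot: [180.0, 0.0, 110.1]
ft_force: [0.5, -0.0, -1.6]
finger_gap: 57.4
grip_force: 54.7
```

Call:
{"api": "step_arm", "payload": {"rows": [[[0,-1,0],0],[[0,-1,2],0],[[0,-1,4],0],[[0,-1,5],0],[[0,-1,5],0]]}}

```text
time: 25.65
tool_pos: [631.8, 135.2, 103.3]
tcp_rot: [-180.0, -0.0, 110.1]
ft_force: [1.1, -0.3, -2.5]
finger_gap: 57.5
grip_force: 54.7
```

Call:
{"api": "step_arm", "payload": {"rows": [[[0,0,1],0],[[0,0,2],0],[[0,0,3],0],[[0,0,3],0],[[0,0,3],0]]}}

```text
time: 26.15
tool_pos: [632.0, 135.2, 100.6]
tcp_rot: [-180.0, -0.0, 110.1]
ft_force: [1.4, -0.6, -2.0]
finger_gap: 57.1
grip_force: 54.7
```

Call:
{"api": "step_arm", "payload": {"rows": [[[0,0,1],0],[[0,0,1.5],0],[[0,0,1.5],0],[[0,0,1.5],0]]}}

```text
time: 26.55
tool_pos: [632.3, 135.3, 100.3]
tcp_rot: [180.0, 0.0, 110.1]
ft_force: [-3.9, -1.9, 6.5]
finger_gap: 57.3
grip_force: 55.3
```

Call:
{"api": "step_arm", "payload": {"rows": [[[0,0,0],0],[[0,0,0],0],[[0,0,0],0],[[0,0,0],0],[[0,0,-5],0],[[0,0,-20],0],[[0,0,-50],0],[[0,0,-80],0],[[0,0,-80],0],[[0,0,-80],0]], "fingers": 0.95}}

```text
time: 27.55
tool_pos: [633.1, 135.4, 181.8]
tcp_rot: [179.8, 0.1, 110.1]
ft_force: [0.4, -0.9, -1.2]
finger_gap: 80.7
grip_force: 0.0
```

```bash
python3 -c "
from h import *
go((460,293.5,100),110)"
```

```text
t 27.55 shift [ 208.  -108.2   81.8] turn 0.1
```

Call:
{"api": "step_arm", "payload": {"rows": [[[40,-20,0],0],[[80,-41,0],0],[[120,-62,10],0],[[165,-85,50],0],[[208,-108,80],0],[[208,-108,80],0],[[208,-108,80],0],[[208,-108,80],0],[[208,-108,80],0],[[208,-108,80],0]], "fingers": 0.6}}

```text
time: 28.55
tool_pos: [460.5, 292.9, 100.2]
tcp_rot: [179.9, -0.0, 110.0]
ft_force: [-0.0, -0.3, 0.7]
finger_gap: 51.6
grip_force: 0.0
```

```bash
python3 -c "
from h import *
a=snapshot('side');cv2.imwrite('pics/h.png',crop(a,125,95,140,130,4))
go((460,293.5,27.5),110)"
```

```text
t 28.6 shift [ 0.6 -0.2 72.6] turn 0.0
```

View pics/h.png

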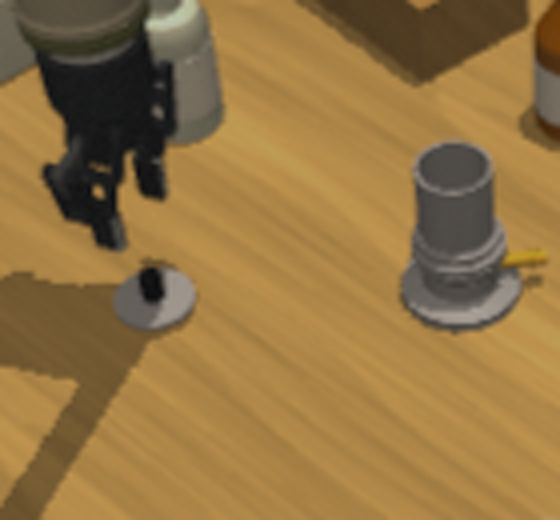

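The funnel stands flush on the stand, its mouth at crop (453,168). The lid knob at crop (151,284) lies under the gripper. Descending.

Call:
{"api": "step_arm", "payload": {"rows": [[[0,0,35],0],[[0,0,60],0],[[0,0,70],0],[[0,0,72.5],0],[[0,0,72.5],0],[[0,0,72.5],0]]}}

```text
time: 29.2
tool_pos: [460.3, 293.9, 28.3]
tcp_rot: [179.9, -0.0, 110.1]
ft_force: [-0.1, -0.0, -0.1]
finger_gap: 51.3
grip_force: 0.0
```

Call:
{"api": "step_arm", "payload": {"rows": [[[0,0,0],0],[[0,0,0],0],[[0,0,0],0],[[0,0,0],0],[[0,0,0],0],[[0,0,0],0]], "fingers": 0, "squeeze": 20}}

```text
time: 29.8
tool_pos: [459.6, 293.8, 27.7]
tcp_rot: [179.9, -0.0, 110.1]
ft_force: [-0.3, -0.5, 6.4]
finger_gap: 17.3
grip_force: 20.0
```

Call:
{"api": "step_arm", "payload": {"rows": [[[0,0,0],0],[[0,0,0],0],[[0,0,0],0],[[0,0,0],0]], "fingers": 0.5}}

```text
time: 30.2
tool_pos: [458.8, 293.3, 26.4]
tcp_rot: [-180.0, 0.0, 110.1]
ft_force: [0.2, -0.1, 0.8]
finger_gap: 42.4
grip_force: 0.0
```

Call:
{"api": "step_arm", "payload": {"rows": [[[0,0,0],8],[[0,0,0],16],[[0,0,0],24],[[0,0,0],32],[[0,0,0],40],[[0,0,0],48],[[0,0,0],56],[[0,0,0],64],[[0,0,0],72],[[0,0,0],80],[[0,0,0],88],[[0,0,0],90]]}}

```text
time: 31.4
tool_pos: [458.9, 293.3, 26.5]
tcp_rot: [180.0, 0.0, 19.8]
ft_force: [-0.6, 0.7, -0.3]
finger_gap: 42.7
grip_force: 0.0
```

Call:
{"api": "step_arm", "payload": {"rows": [[[0,0,0],0],[[0,0,0],0],[[0,0,0],0],[[0,0,0],0],[[0,0,0],0],[[0,0,0],0],[[0,0,0],0]], "fingers": 0, "squeeze": 50}}

```text
time: 32.1
tool_pos: [459.2, 293.4, 26.8]
tcp_rot: [-180.0, -0.0, 20.1]
ft_force: [-0.5, -0.3, 1.8]
finger_gap: 15.8
grip_force: 48.8
```

Call:
{"api": "step_arm", "payload": {"rows": [[[0,0,-10],0],[[0,0,-40],0],[[0,0,-80],0],[[0,0,-120],0],[[0,0,-150],0],[[0,0,-150],0],[[0,0,-150],0],[[0,0,-150],0]]}}

```text
time: 32.9
tool_pos: [458.1, 292.9, 175.2]
tcp_rot: [180.0, 0.1, 20.1]
ft_force: [-0.1, 0.1, -1.2]
finger_gap: 15.9
grip_force: 48.8
```

```bash
python3 -c "
from h import *
go((632.2,135.3,176),20)"
```

```text
t 32.9 shift [109.3 207.8  -0.8] turn 0.1
```

Call:
{"api": "step_arm", "payload": {"rows": [[[22,42,-2],0],[[44,83,-2],0],[[66,125,-2],0],[[88,166,-2],0],[[109.3,208,-2],0],[[109.3,208,-2],0],[[109.3,208,-2],0],[[109.3,208,-2],0],[[109.3,208,-2],0],[[109.3,208,-2],0]]}}

```text
time: 33.9
tool_pos: [632.5, 136.8, 178.7]
tcp_rot: [-180.0, 0.0, 20.2]
ft_force: [0.3, 0.7, -1.0]
finger_gap: 16.3
grip_force: 49.0
```

```bash
python3 -c "
from h import *
a=snapshot('side');cv2.imwrite('pics/i.png',crop(a,190,70,100,95,6))
c=lambda P:((P-[190,70]+.5)*6-.5)
p=r.sense()['tool_pos'];z=p[2]-26.8
for n,q,rd,zz in(('plate',p,31,z+8),('plug',p,23,z),('funtop',(632.2,135.3),29,125),('bore',(632.2,135.3),26,125)):
  E=c(ellpoly('side',q,rd,zz));print(n,E.min(0).round(),E.max(0).round())
go((632.2,135.3,152),20)"
```

```text
plate [218. 301.] [350. 387.]
plug [236. 324.] [333. 389.]
funtop [229. 361.] [349. 442.]
bore [235. 365.] [343. 437.]
t 33.95 shift [-0.9  1.1 26.9] turn 0.2
```

View pics/i.png

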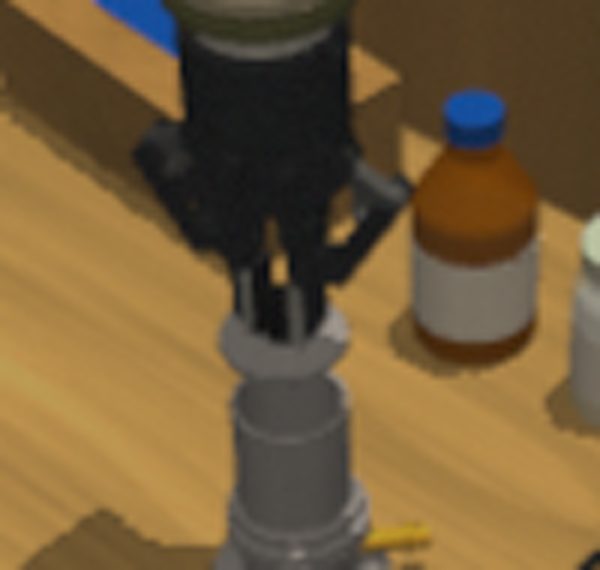

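Lid plate spans crop columns 220–349 above the funnel mouth (232–352, lowest point at row 440). A 1–2 mm correction is due, then lower.

Call:
{"api": "step_arm", "payload": {"rows": [[[-1.5,1.5,10],0],[[-1.5,1.5,19],0],[[-1.5,1.5,22],0],[[-1.5,1.5,22],0],[[-1.5,1.5,22],0],[[-1.5,1.5,22],0]]}}

```text
time: 34.55
tool_pos: [632.6, 133.8, 157.1]
tcp_rot: [180.0, -0.0, 20.1]
ft_force: [0.5, 0.6, -0.6]
finger_gap: 16.1
grip_force: 49.0
```

Call:
{"api": "step_arm", "payload": {"rows": [[[-0.5,-0.8,2],0],[[-0.5,-0.8,4],0],[[-0.5,-0.8,6],0],[[-0.5,-0.8,8],0],[[-0.5,-0.8,8],0],[[-0.5,-0.8,8],0]]}}

```text
time: 35.15
tool_pos: [631.5, 134.3, 148.5]
tcp_rot: [-180.0, 0.0, 20.1]
ft_force: [-1.4, -0.6, -0.4]
finger_gap: 15.8
grip_force: 49.0
```

Call:
{"api": "step_arm", "payload": {"rows": [[[0,0,1],0],[[0,0,2],0],[[0,0,3],0],[[0,0,3],0],[[0,0,3],0]]}}

```text
time: 35.65
tool_pos: [631.6, 134.3, 145.6]
tcp_rot: [-180.0, 0.0, 20.1]
ft_force: [0.3, -1.1, 0.0]
finger_gap: 16.3
grip_force: 49.0
```

Call:
{"api": "step_arm", "payload": {"rows": [[[0,0,1],0],[[0,0,2],0],[[0,0,2],0],[[0,0,2],0]]}}

```text
time: 36.05
tool_pos: [631.7, 134.3, 143.8]
tcp_rot: [180.0, -0.0, 20.1]
ft_force: [1.2, -0.0, -0.3]
finger_gap: 15.8
grip_force: 49.1
```

Call:
{"api": "step_arm", "payload": {"rows": [[[0,0,1],0],[[0,0,1],0],[[0,0,1],0]]}}

```text
time: 36.35
tool_pos: [631.8, 134.4, 143.8]
tcp_rot: [180.0, -0.0, 20.1]
ft_force: [-3.4, -0.9, 5.9]
finger_gap: 16.1
grip_force: 49.6
```

Seated. Release and withdraw clear of the view.

Call:
{"api": "step_arm", "payload": {"rows": [[[0,0,0],0],[[0,0,0],0],[[0,0,0],0],[[0,0,-5],0],[[0,0,-30],0],[[0,0,-80],0],[[-40,0,-100],0],[[-80,0,-100],0],[[-120,0,-100],0],[[-160,0,-100],0],[[-200,0,-100],0],[[-200,0,-100],0]], "fingers": 0.6}}

```text
time: 37.55
tool_pos: [440.0, 64.6, 242.2]
tcp_rot: [-180.0, 0.1, 20.1]
ft_force: [1.5, -0.3, -0.3]
finger_gap: 51.7
grip_force: 0.0
```

```bash
python3 -c "
from h import *
a=crop(snapshot('side'),190,100,180,200,3);cv2.imwrite('pics/j.png',np.hstack([a[:600],crop(snapshot('top'),180,100,130,200,3)[:600]])[:, :800])"
```

```text
(no output)
```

View pics/j.png

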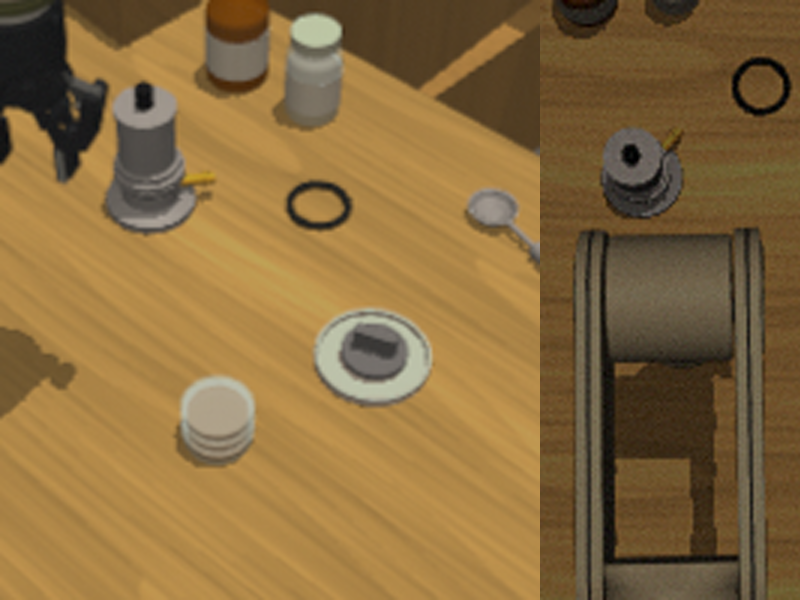

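The lid is flat on the funnel (crop (146,105)), the funnel is flush on the stand, the cap lies centred and bar-up in the dish (374,352), and the culture dishes are where they were.

```bash
python3 -c "
from bench import r
print(r.hand_in())"
```

```text
the job is handed in; nothing more can be done
None
```

I finished the filter unit and handed it in at about 38 s: cap bar-up in the dish, disc in the recess, funnel flat on the stand and lid on. The last pictures show the culture dishes where they were; the rack and pump bottle weren't in them, but the arm stayed clear of both.

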